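Hook the lamp house shut and hold the stone cell in the viewer's light path

ROBOT

A 6-joint arm with a two-finger parallel gripper is mounted at the origin on the work surface. World frame = base frame: x ahead of the robot, y to its left, z up, the work surface at z = 0. Lengths are in mm, angles in rad, forces in N, time in s.
With the tool pointing down it reaches from about 350 to 975 mm from the base axis. Payload 7.1 kg.
Tool frame: the origin (TCP) lies midway between the tips of the shut fingers; the grasp point (between the pads) lies ctrl.grip_point_offset behind it (ctrl.grip_point_offset is the distance from the TCP to the grasp point, in mm); z points along the fingers, y is the line along which they close (so a half turn about z gives the same grasp; the last joint's range is limited). The gripper opens to 88 mm and grips with 3 to 60 N. Pads are 20 mm wide; open, the fingers measure 115 mm over their backs; the gripper's body (75 mm by 178 mm) begins 61 mm behind the grasp point.
Start: joints at [1.326, 0.423, 1.63, -0, 1.089, -0.019], TCP at [139.898, 609.125, 222.675] pointing down, gripper open.
Joint ranges: [-3, 3], [-0.9, 2.11], [0.09, 2.58], [-1.31, 4.45], [0.11, 2.69], [-2.54, 2.54]. Speed limits (rad/s): [2.39, 2.39, 3.01, 3.14, 3.14, 3.14].

INTERFACE

Orientations are given as a rotation vector (axis times angle).
In Python, from workcell import ctrl gives the robot as it stands.
- The arm moves only by the tool apply_moves, never from a script. Its argument "targets" is a list of rows, each an object of numbers: "tx", "ty", "tz": the shift along the world's x, y, z in m; "spin": the turn about the world's z in degrees. In form: [{"tx": .., "ty": .., "tz": .., "spin": ..}, ...]. A call has exactly 8 rows; each row is the pose to reach, as a shift and turn from the pose commanded when the call began; what a row does not reach only later rows make up. A row lasts 1/10 s, in which the tool goes at most 50 mm and 8.59 degrees, less where a joint would pass 70% of its speed; a pose out of reach is approached as far as the arm can. A call with a gripper value outside its range is refused whole. "gripper" is the closure, from -1 (fully open) to 1 (shut), set as the call begins (left out, the last holds). The fingers move at their own pace and stop on an object; the grip force is fixed at half the most. Time passes only in rows, so rows that repeat a pose let the fingers close, or fill a call up. It gives the time, the measured TCP pose, the force, the opening and the grip force at its end, in the units of the state.
- ctrl.get_obs(): the state, without advancing time (a new reading comes with each control period).
- ctrl.get_image(name): name is "side" or "top" or "wrist"; returns the picture (400x640x3 uint8, red, green, blue); there is no depth.
- ctrl.get_calibration(name): a dict with "fov_y" (degrees; the focal length in pixels is half the picture's height over the tangent of half this angle, whatever the lens; pixels are square), "cx", "cy" (the principal point, pixels), "rvec" (rotation vector, rad) and "tvec" (3), from world to camera coordinates, as OpenCV has them. Camera axes: x right, y down, z forward; pixel columns grow to the right and rows downward; lengths in mm; the calibration is good to about 2 mm. A picture is of the moment at which its call begins: read the wrist's pose just before it. get_calibration takes no time and is no camera call; for the wrist camera it gives the pose at the moment of the call.
- ctrl.close_job(): hands the job in; it is judged then, once.
Trained networks look in the newest picture that a camera, given by its name, has taken for a name from the list of things; names that differ only in an ending like _2 or _b are one class to them, and where a whole thing is asked for, a point or a joint stands for the part that bears it (a point fixed in the world has none). Each returns a list of dicts, best first, with "score" (0 to 1); they miss things now and then, are a little off and sometimes report something else, mostly with a low value. They report only what shows in the picture. A call takes as long as a camera call.
- ctrl.outline_of(name, camera): "pixels" (400x640 bool, what is visible of it) and "box" ([left, top, right, bottom] in pixels, round what is visible of it).
- ctrl.pinpoint(name, camera): "uv" ([column, row] in pixels: a listed point, or the origin of a listed thing).
The state is a dict: "t": time; "qpos": joint angles; "qvel": joint speeds; "joint_torque": joint torques, N m; "ee_pos": TCP position; "orientation": TCP orientation; "ft_force": force on the tool from outside, world axes, zero at the start; "moment": the same for the moment, N m; "width": finger opening in mm; "grasp_force": force on a finger pad.
Only numpy, scipy, OpenCV 4.12 (cv2) and the standard library are available. Lean on these libraries where they do the work, as an engineer would, in place of code of your own. Each camera call takes 0.05 s, during which the arm holds its last target. There are 200 camera calls.

TASK

Swing the steel hook on the stone viewer's lamp house shut until it rests fully home in its catch. Then take the tall glass cell from the wooden stand by its two frosted faces only, never touching its clear windows with the fingers or tipping it over, and leave the short cell and the vial standing where they are. Finish while holding the cell upright and still in the light path, midway between lamp nozzle and lens, the middle of its windows centred on the light and square to it, with nothing but the fingers touching it: do not put it down or let go.

Things in the scene. Friction and masses are not known exactly. Their poses are not given: they have to be found in the camera images.
- viewer: Stone viewer, fixed: base plate 140 x 365 x 12 mm, grey lamp house (120 x 120 mm, 150 mm high, y +75 to +195) and a black lens tube (48 mm across, y -70 to -140, on a foot). Origin on the table under the middle of the open gap between them; z up. The light runs along its y, 110 mm up. The nozzle (34 mm across) ends at y = +70: the gap is 140 mm long and empty above the plate.
- beam_mid (a point): Middle of the light path: on the common axis of nozzle and lens, midway between them, 110 mm above the table. Axes as the viewer's (y along the light, z up).
- latch (a joint): Flat steel hook (strip 84 x 10 x 5 mm, top 159 mm above the table) on the lamp house, turning about a vertical pivot. 0 = home in its catch (end stop), pointing along the viewer's -x from the pivot; grows to 1.7 as it opens counter-clockwise from above, towards the viewer's -y (the gap). Stiff (0.05 N m), no spring, stays where left.
- latch_pivot (a point): The hook's pivot on the lamp house top, at viewer x = +42, y = +165 mm; this point is 156 mm above the table. The catch, 16 mm wide and rising 16 mm above the lamp house top, stands 44 mm from the pivot along the viewer's -x.
- latch_knob (a point): Upright round brass knob on the hook's free end, 12 mm in diameter, 30 mm tall (159 to 189 mm above the table), 80 mm from the pivot; this point is on its axis 174 mm above the table. It moves with the hook.
- stand: Low wooden block fixed to the table, 70 x 220 x 20 mm, long side along its y, on which the two cells and the vial stand in a row about 70 mm apart in any order. Origin at the centre of its underside.
- cell: Tall glass cell, loose, about 70 g, upright, 62 mm tall, with an aluminium cap (6 mm) and an amber stone inside. 24 mm across its two frosted (whitish) faces along its x, 36 mm across its two clear windows along its y. Origin at the centre of its underside; z up; x normal to the frosted faces (34 mm wide, 56 mm high), y through the windows.
- cell_windows: The tall cell's two clear windows (18 mm wide, 56 mm high, outer faces at y = +18 and -18 mm of the cell), part of the cell, same origin and axes as the cell. Not to be touched by the fingers.
- cell_mid (a point): Middle of the tall cell between its windows, on its axis 30 mm above its underside, at the stone. Axes as the cell's.
- short_cell: Short glass cell of the same make and footprint, 24 x 36 mm, only 36 mm tall, no stone; stands on the stand and stays there. Origin at the centre of its underside.
- vial: Small round glass vial with an aluminium cap, 26 mm in diameter, 45 mm tall; stands on the stand and stays there. Origin at the centre of its underside.

How it is judged:
By the outcome, as a careful person would: the job done as asked, in the order asked, and still so for the second after the job is handed in, while the arm keeps its last pose, push and grip.
It also fails if it takes over 56 s, if anything falls off the work surface, if the arm or the gripper's body presses on something with over 40 N, if the wrist force passes 120 N, or if a joint passes its speed limit or range.

## Working session

There is one attempt and no reset: what is moved stays moved. The work goes in short steps, Python scripts to look and compute and a tool call to move; the robot and the scene stay as the last step left them, time stands still between calls to the robot, and variables do not carry over. Pictures are saved under pics/ and viewed, at most 13 in all, crops included, and the job is handed in when it is done.

Besides the shell and the picture viewer there is one more tool, called after "Call:" as name(argument=value, ...) on one line, values as JSON. apply_moves: Moves the arm, as the interface text tells. Its arguments: {"type":"object","properties":{"targets":{"type":"array"},"gripper":{"type":"number"}},"required":["targets"]}

```bash
mkdir -p pics; ls; cat > h.py <<'E'
import numpy as np, cv2
from workcell import ctrl
def cal(n):
    c=ctrl.get_calibration(n); f=200/np.tan(np.radians(c["fov_y"])/2)
    R=cv2.Rodrigues(np.array(c["rvec"],float))[0]; t=np.array(c["tvec"],float).ravel()
    K=np.array([[f,0,c["cx"]],[0,f,c["cy"]],[0,0,1]]); return K,R,t
def proj(C,p): 
    K,R,t=C; q=K@(R@np.array(p,float)+t); return q[:2]/q[2]
def ray(C,uv):
    K,R,t=C; d=R.T@np.linalg.solve(K,[uv[0],uv[1],1]); return -R.T@t,d/np.linalg.norm(d)
def atz(C,uv,z):
    o,d=ray(C,uv); return o+d*(z-o[2])/d[2]
def tri(obs):
    A=0;b=0
    for C,uv in obs:
        o,d=ray(C,uv); P=np.eye(3)-np.outer(d,d); A=A+P; b=b+P@o
    x=np.linalg.solve(A,b); return x,[np.round(proj(C,x)-uv,1) for C,uv in obs]
E
cat > a.py <<'E'
from h import *
np.set_printoptions(precision=1,suppress=True)
o=ctrl.get_obs(); print(o["t"],o["ee_pos"],o["orientation"],o["width"],ctrl.grip_point_offset)
ims=[]
C={}
for n in ["side","top","wrist"]:
    C[n]=cal(n); im=ctrl.get_image(n); cv2.imwrite(f"pics/{n}0.png",im[:,:,::-1])
    print(n,"cam at",-C[n][1].T@C[n][2])
    for k in ["viewer","beam_mid","latch_pivot","latch_knob","stand","cell","cell_mid","short_cell","vial"]:
        r=ctrl.pinpoint(k,n)
        print(n,k,[(np.round(x["uv"],1),round(x["score"],2)) for x in r[:2]])
print(ctrl.get_obs()["t"])
E
python3 a.py
```

```text
pics
0.0 [139.8 608.6 221.9] [-0.4 -3.1  0. ] 87.86171422156619 18.700000000000003
side cam at [ 138.  -691.4  760.1]
side viewer [(array([302.1, 214.9]), 0.67), (array([326. , 307.6]), 0.33)]
side beam_mid [(array([298.7, 177. ]), 0.9)]
side latch_pivot [(array([268.6, 121.3]), 0.81)]
side latch_knob [(array([274.2, 133. ]), 0.6)]
side stand [(array([347.4, 342.7]), 0.71)]
side cell [(array([354.3, 333.2]), 0.79)]
side cell_mid [(array([351.6, 322.2]), 0.89)]
side short_cell [(array([370.5, 367.4]), 0.75)]
side vial [(array([327.1, 311. ]), 0.8)]
top cam at [ 422.    -4.2 1013.6]
top viewer [(array([285.8, 185.9]), 0.78), (array([435.5, 222.3]), 0.45)]
top beam_mid [(array([277.1, 180.7]), 0.75), (array([460.5, 220.9]), 0.35)]
top latch_pivot [(array([199.9, 174.3]), 0.64)]
top latch_knob [(array([233.5, 188.2]), 0.84)]
top stand [(array([431.3, 219.7]), 0.56)]
top cell [(array([433.6, 220. ]), 0.67)]
top cell_mid [(array([432.8, 219.5]), 0.69)]
top short_cell [(array([460.8, 219.2]), 0.51), (array([434.8, 218.8]), 0.31)]
top vial [(array([399.5, 223.8]), 0.46)]
wrist cam at [ 67.9 625.1 383. ]
wrist viewer []
wrist beam_mid []
wrist latch_pivot []
wrist latch_knob []
wrist stand []
wrist cell []
wrist cell_mid []
wrist short_cell []
wrist vial []
1.5
```

```bash
python3 - <<'E'
from h import *
np.set_printoptions(precision=1,suppress=True)
S,T=cal("side"),cal("top")
print("top fwd",T[1][2], "side fwd",S[1][2], S[0][0,0],T[0][0,0])
D=dict(viewer=([302.1,214.9],[285.8,185.9]),beam=([298.7,177],[277.1,180.7]),piv=([268.6,121.3],[199.9,174.3]),knob=([274.2,133],[233.5,188.2]),stand=([347.4,342.7],[431.3,219.7]),cell=([354.3,333.2],[433.6,220]),cellmid=([351.6,322.2],[432.8,219.5]),short=([370.5,367.4],[460.8,219.2]),vial=([327.1,311],[399.5,223.8]))
for k,(s,t) in D.items(): print(k,*tri([(S,np.array(s)),(T,np.array(t))]))
a=cv2.imread("pics/side0.png");b=cv2.imread("pics/top0.png")
cv2.imwrite("pics/s1.png",cv2.resize(a[80:400,180:500],None,fx=1.8,fy=1.8,interpolation=cv2.INTER_CUBIC))
cv2.imwrite("pics/t1.png",cv2.resize(b[100:300,140:500],None,fx=2.2,fy=2.2,interpolation=cv2.INTER_CUBIC))
E
```

```text
top fwd [ 0.1 -0.  -1. ] side fwd [ 0.4  0.7 -0.6] 487.7194749183405 412.99197202608707
viewer [549.5  66.7  -5. ] [array([ 0.6, -0.1]), array([-0.2,  0.6])]
beam [548.2  78.8  99.7] [array([ 0.7, -0.1]), array([-0.3,  0.7])]
piv [554.  234.  160.4] [array([ 1.6, -0.1]), array([-0.7,  1.7])]
knob [526.7 159.2 176.6] [array([-0.7,  0.1]), array([ 0.3, -0.7])]
stand [ 454.1 -287.2    4.6] [array([ 3.4, -0.5]), array([-1. ,  2.3])]
cell [ 458.4 -288.4   30.3] [array([-0.3,  0. ]), array([ 0.1, -0.2])]
cellmid [ 457.9 -279.7   52.5] [array([ 0.2, -0. ]), array([-0.1,  0.2])]
short [ 454.5 -354.8   20.2] [array([ 2.9, -0.5]), array([-0.9,  1.8])]
vial [ 450.8 -210.3    9.1] [array([ 0.2, -0. ]), array([-0. ,  0.1])]
```

View pics/s1.png

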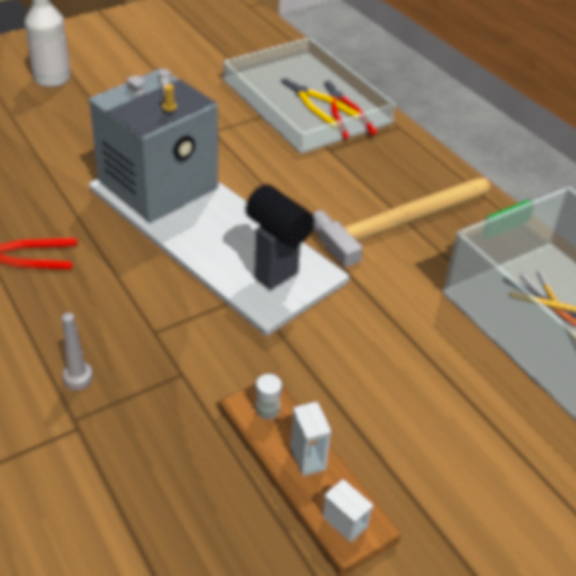

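View pics/t1.png

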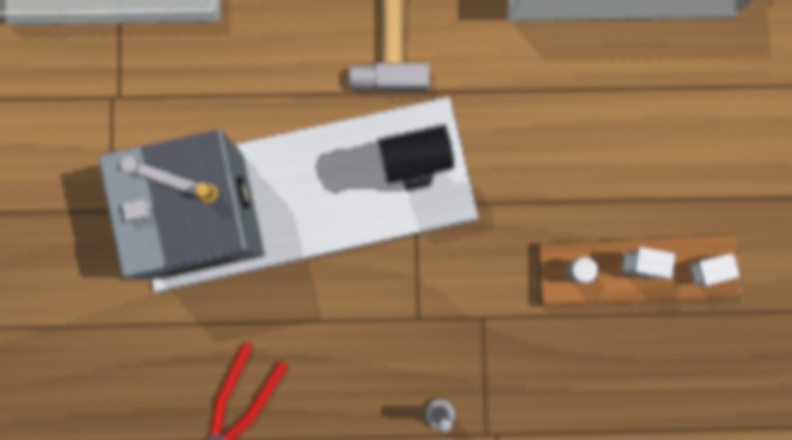

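The side picture shows the lamp house with the hook open (knob ~ (274,133) in the full image), and the gap clear. On the stand the vial, tall cell (centre) and short cell stand in a row. The top picture shows the viewer turned about +12.6° and the cell's long side roughly along world y.

```bash
python3 - <<'E'
from h import *
np.set_printoptions(precision=3,suppress=True)
o=ctrl.get_obs(); R=cv2.Rodrigues(np.array(o["orientation"]))[0]; print(R,o["qpos"])
W=cal("wrist"); print("cam fwd",W[1][2],"f",W[0][0,0], "right",W[1][0])
# viewer/knob fit from both fixed views
from scipy.optimize import least_squares
S,T=cal("side"),cal("top")
U=dict(viewer=([302.1,214.9],[285.8,185.9]),beam=([298.7,177],[277.1,180.7]),piv=([268.6,121.3],[199.9,174.3]),knob=([274.2,133],[233.5,188.2]))
def pts(p):
    x,y,a,q=p; c,s=np.cos(a),np.sin(a)
    L=dict(viewer=(0,0,0),beam=(0,0,110),piv=(42,165,156),knob=(42-80*np.cos(q),165-80*np.sin(q),174))
    return {k:(x+c*v[0]-s*v[1],y+s*v[0]+c*v[1],v[2]) for k,v in L.items()}
f=lambda p:np.concatenate([proj(C,P)-U[k][i] for k,P in pts(p).items() for i,C in enumerate((S,T))])
r=least_squares(f,[548,72,.22,1.],x_scale=[10,10,.1,.1],loss="soft_l1"); print(r.x,f(r.x).round(1)); print(pts(r.x))
E
```

```text
[[-0.975  0.224 -0.   ]
 [ 0.224  0.975 -0.   ]
 [ 0.    -0.    -1.   ]] [ 1.326  0.423  1.63  -0.     1.089 -0.019]
cam fwd [ 0.268 -0.061 -0.961] f 288.7347555500421 right [0.223 0.975 0.   ]
[547.064  65.988   0.196   1.011] [-0.1 -1.2 -0.1  1.3  3.  -0.6  5.1  0.5  2.2  0.8 -1.1  1.  -0.7  0.5
 -0.4 -1.1]
{'viewer': (np.float64(547.0644748424309), np.float64(65.98827655586278), 0), 'beam': (np.float64(547.0644748424309), np.float64(65.98827655586278), 110), 'piv': (np.float64(556.1876578202247), np.float64(236.00523904006226), 156), 'knob': (np.float64(527.7190747496312), np.float64(161.24201427044233), 174)}
```

Call:
apply_moves(targets=[{"tx": 0.015,"ty": -0.018,"tz": 0.015,"spin": -3},{"tx": 0.035,"ty": -0.045,"tz": 0.04,"spin": -7},{"tx": 0.06,"ty": -0.077,"tz": 0.06,"spin": -11},{"tx": 0.087,"ty": -0.11,"tz": 0.08,"spin": -15},{"tx": 0.114,"ty": -0.143,"tz": 0.1,"spin": -20},{"tx": 0.141,"ty": -0.176,"tz": 0.1,"spin": -25},{"tx": 0.168,"ty": -0.209,"tz": 0.1,"spin": -30},{"tx": 0.195,"ty": -0.242,"tz": 0.1,"spin": -35}], gripper=1)

```text
t: 2.3
ee_pos: [335.7, 365.7, 323.1]
orientation: [1.281, 2.868, 0.002]
ft_force: [1.4, 0.5, 0.2]
width: 27.0
grasp_force: 0.0
```

Call:
apply_moves(targets=[{"tx": 0.027,"ty": -0.033,"tz": 0,"spin": -5},{"tx": 0.054,"ty": -0.066,"tz": 0,"spin": -10},{"tx": 0.081,"ty": -0.099,"tz": 0,"spin": -15},{"tx": 0.108,"ty": -0.132,"tz": 0,"spin": -19},{"tx": 0.135,"ty": -0.165,"tz": 0,"spin": -23},{"tx": 0.16,"ty": -0.195,"tz": 0,"spin": -27},{"tx": 0.18,"ty": -0.22,"tz": 0,"spin": -30},{"tx": 0.195,"ty": -0.235,"tz": 0,"spin": -30}])

```text
t: 3.1
ee_pos: [531.0, 130.1, 322.8]
orientation: [1.979, 2.439, 0.0]
ft_force: [0.9, 0.4, -0.3]
width: 0.6
grasp_force: 0.0
```

```bash
cat > w.py <<'E'
import sys
from h import *
np.set_printoptions(precision=2,suppress=True)
n,tag=sys.argv[1],sys.argv[2]
o=ctrl.get_obs(); print(round(o["t"],2),np.array(o["ee_pos"]),o["qpos"],o["ft_force"],o["width"])
C=cal(n); im=ctrl.get_image(n); cv2.imwrite(f"pics/{tag}.png",im[:,:,::-1])
d={}
for k in sys.argv[3:]:
    r=ctrl.pinpoint(k,n); print(k,[(np.round(x["uv"],1),round(x["score"],2)) for x in r[:2]])
    if r: d[k]=r[0]["uv"]
np.save(f"pics/{tag}.npy",np.array([C,d],dtype=object),allow_pickle=True)
E
python3 w.py wrist w1 viewer beam_mid latch_pivot latch_knob
```

```text
3.1 [531.04 130.12 322.78] [ 0.22  0.2   1.7  -0.    1.24  0.01] [ 0.92  0.39 -0.34] 0.6365023988064928
viewer [(array([322.1, 199.2]), 0.93)]
beam_mid [(array([324.2, 219.1]), 0.93)]
latch_pivot [(array([363.1,  90.6]), 0.84)]
latch_knob [(array([320.5, 159.2]), 0.68)]
```

View pics/w1.png

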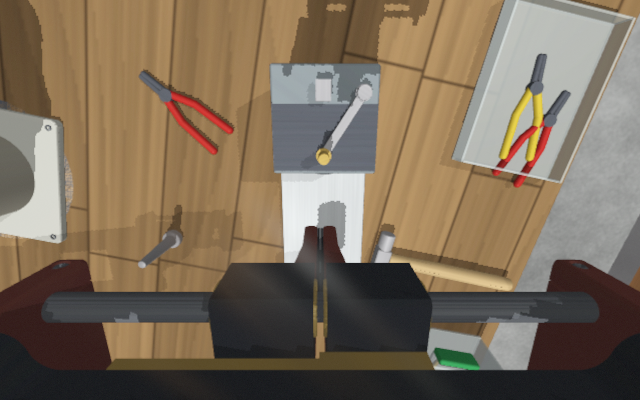

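The picture shows the lamp house top (corners ~ (271,65), (381,65), (376,172), (271,172)), pivot (364,91), knob (323,157), and catch (323,90).

```bash
cat > fit.py <<'E'
from h import *
from scipy.optimize import least_squares
np.set_printoptions(precision=2,suppress=True)
C,d=np.load("pics/w1.npy",allow_pickle=True)
g=cv2.imread("pics/w1.png",0)
c=np.array([[271,65],[381,65],[376,172],[272,172]],np.float32).reshape(-1,1,2)
cs=cv2.cornerSubPix(g,c.copy(),(5,5),(-1,-1),(3,50,.01)).reshape(-1,2); print(cs.tolist())
for k in (0,1,2,3): print(atz(C,cs[k],150))
L=[(-60,195,150),(60,195,150),(60,75,150),(-60,75,150)]
S,T=cal("side"),cal("top")
def X(p,v): x,y,a=p[:3]; c,s=np.cos(a),np.sin(a); return (x+c*v[0]-s*v[1],y+s*v[0]+c*v[1],v[2])
def f(p):
    q=p[3]; kn=(42-80*np.cos(q),165-80*np.sin(q),174)
    O=[(C,l,u) for l,u in zip(L,cs)]+[(C,(42,165,156),d["latch_pivot"]),(C,kn,d["latch_knob"])]
    O+=[(C,(42,165,159),(364.5,91.5)),(C,(42-80*np.cos(q),165-80*np.sin(q),189),(323,156))]
    return np.concatenate([proj(c,X(p,l))-np.array(u) for c,l,u in O])
r=least_squares(f,[548,70,.2,1.],x_scale=[10,10,.1,.1],loss="soft_l1"); p=r.x
print(p,f(p).reshape(-1,2).tolist())
print("piv",X(p,(42,165,156)),"knob",X(p,(42-80*np.cos(p[3]),165-80*np.sin(p[3]),174)),"home",X(p,(-38,165,174)))
print("beam in wrist",proj(C,X(p,(0,0,110))),d["beam_mid"]," viewer",proj(C,X(p,(0,0,0))),d["viewer"])
for n,Q in (("side",S),("top",T)): print(n,[proj(Q,X(p,v)) for v in ((0,0,0),(0,0,110),(42,165,156))])
E
python3 fit.py
```

```text
[[270.5014953613281, 64.19103240966797], [377.8733825683594, 60.11972427368164], [374.2319641113281, 170.70074462890625], [273.4231262207031, 171.2396697998047]]
[455.28 242.49 150.  ]
[565.61 269.84 150.  ]
[592.3  154.48 150.  ]
[477.11 129.52 150.  ]
[552.22  66.51   0.22   0.98] [[-3.712891116726894, -2.124146841326109], [2.4012981089711047, 0.4903094967101751], [1.3720328352692377, 1.7519781193669814], [-0.24819109433320818, 2.4321093211152345], [0.12992352618488212, -0.06026691312725063], [1.3611233743458797, -3.639155429041665], [-0.8568449553367259, -1.189164890506845], [-1.0265289068860852, 1.5626392524935397]]
piv (np.float64(557.1968835310413), np.float64(236.70112819361114), 156) knob (np.float64(527.8509822988103), np.float64(162.2778920313201), 174) home (np.float64(479.1256599053275), np.float64(219.24019919244438), 174)
beam in wrist [324.32 221.07] [324.2, 219.1]  viewer [323.32 198.71] [322.1, 199.2]
side [array([303.77, 212.91]), array([303.63, 175.58]), array([271.03, 121.91])]
top [array([285.49, 185.14]), array([281.92, 178.84]), array([198.48, 174.83])]
```

Call:
apply_moves(targets=[{"tx": 0.001,"ty": 0,"tz": -0.015,"spin": 0},{"tx": 0.002,"ty": 0.001,"tz": -0.04,"spin": 0},{"tx": 0.004,"ty": 0.002,"tz": -0.068,"spin": 0},{"tx": 0.004,"ty": 0.002,"tz": -0.096,"spin": 0},{"tx": 0.004,"ty": 0.002,"tz": -0.122,"spin": 0},{"tx": 0.004,"ty": 0.002,"tz": -0.142,"spin": 0},{"tx": 0.004,"ty": 0.002,"tz": -0.152,"spin": 0},{"tx": 0.004,"ty": 0.002,"tz": -0.152,"spin": 0}])

```text
t: 4.15
ee_pos: [532.6, 134.8, 169.7]
orientation: [-1.973, -2.443, 0.003]
ft_force: [-0.0, 0.2, -0.3]
width: 0.9
grasp_force: 0.0
```

Call:
apply_moves(targets=[{"tx": -0.001,"ty": 0.006,"tz": 0,"spin": 0},{"tx": -0.003,"ty": 0.014,"tz": 0,"spin": 0},{"tx": -0.009,"ty": 0.017,"tz": 0,"spin": 0},{"tx": -0.016,"ty": 0.021,"tz": 0,"spin": 0},{"tx": -0.022,"ty": 0.025,"tz": 0,"spin": 0},{"tx": -0.029,"ty": 0.03,"tz": 0,"spin": 0},{"tx": -0.034,"ty": 0.036,"tz": 0,"spin": 0},{"tx": -0.039,"ty": 0.042,"tz": 0,"spin": 0}])

```text
t: 4.95
ee_pos: [494.4, 176.6, 171.4]
orientation: [1.975, 2.442, 0.0]
ft_force: [0.0, -1.7, -0.6]
width: 0.3
grasp_force: 0.9
```

```bash
python3 w.py wrist w2 latch_pivot latch_knob
```

```text
4.95 [494.36 176.56 171.42] [ 0.32  0.35  1.89 -0.    0.9   0.11] [ 0.01 -1.68 -0.57] 0.2519618659355528
latch_pivot [(array([441. , 163.2]), 0.87)]
latch_knob [(array([317.3, 218.2]), 0.69)]
```

View pics/w2.png

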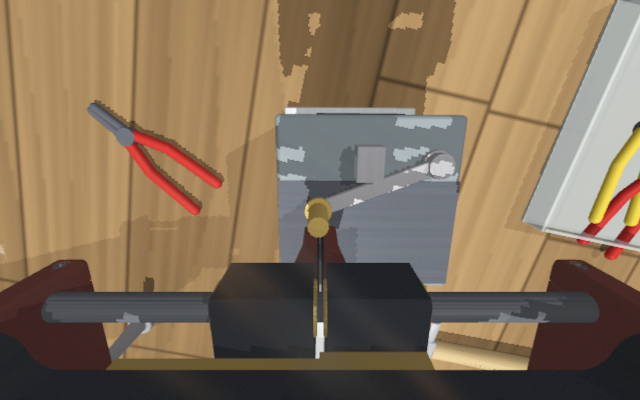

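The fingers are pushing the knob (317,215) centred on their flat face, and the hook is near 0.4 rad with the catch ahead at (371,163).

Call:
apply_moves(targets=[{"tx": -0.002,"ty": 0.004,"tz": 0,"spin": 0},{"tx": -0.004,"ty": 0.007,"tz": 0,"spin": 0},{"tx": -0.006,"ty": 0.011,"tz": 0,"spin": 0},{"tx": -0.008,"ty": 0.014,"tz": 0,"spin": 0},{"tx": -0.01,"ty": 0.018,"tz": 0,"spin": 0},{"tx": -0.011,"ty": 0.021,"tz": 0,"spin": 0},{"tx": -0.012,"ty": 0.024,"tz": 0,"spin": 0},{"tx": -0.013,"ty": 0.026,"tz": 0,"spin": 0}])

```text
t: 5.9
ee_pos: [481.9, 202.4, 170.6]
orientation: [1.976, 2.443, 0.0]
ft_force: [0.8, -0.2, -0.3]
width: 0.3
grasp_force: 0.4
```

Call:
apply_moves(targets=[{"tx": 0,"ty": 0.0005,"tz": 0,"spin": 0},{"tx": 0,"ty": 0.001,"tz": 0,"spin": 0},{"tx": 0,"ty": 0.0015,"tz": 0,"spin": 0},{"tx": 0,"ty": 0.002,"tz": 0,"spin": 0},{"tx": 0,"ty": 0.0025,"tz": 0,"spin": 0},{"tx": 0,"ty": 0.003,"tz": 0,"spin": 0},{"tx": 0,"ty": 0.003,"tz": 0,"spin": 0},{"tx": 0,"ty": 0.003,"tz": 0,"spin": 0}])

```text
t: 6.7
ee_pos: [481.7, 203.8, 170.6]
orientation: [1.975, 2.442, -0.003]
ft_force: [-0.2, -7.3, 1.4]
width: 0.7
grasp_force: 3.5
```

```bash
python3 w.py wrist w3 latch_pivot latch_knob
```

```text
6.7 [481.7  203.85 170.56] [ 0.38  0.35  1.89 -0.    0.9   0.17] [-0.17 -7.28  1.42] 0.704755044005973
latch_pivot [(array([443. , 210.1]), 0.76)]
latch_knob [(array([320.4, 222.9]), 0.82)]
```

View pics/w3.png

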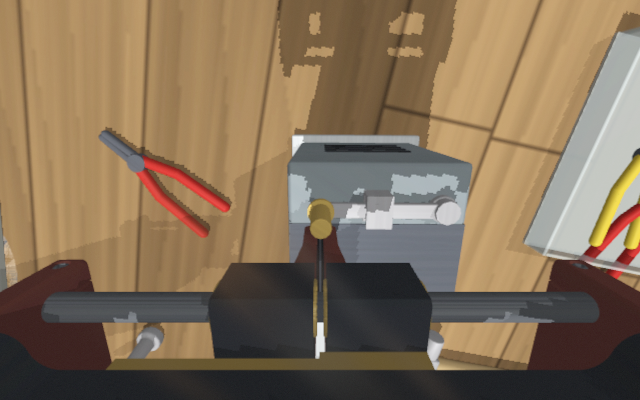

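Force rose to 7 N at the end stop, and the picture shows the hook lying straight through the catch (380,210), parallel to the house edge: home. Back off and look at the gap on the way.

Call:
apply_moves(targets=[{"tx": 0.001,"ty": -0.006,"tz": 0,"spin": 0},{"tx": 0.004,"ty": -0.018,"tz": 0,"spin": 0},{"tx": 0.007,"ty": -0.032,"tz": 0.015,"spin": 0},{"tx": 0.012,"ty": -0.05,"tz": 0.04,"spin": 0},{"tx": 0.018,"ty": -0.075,"tz": 0.07,"spin": 0},{"tx": 0.026,"ty": -0.105,"tz": 0.1,"spin": 0},{"tx": 0.035,"ty": -0.135,"tz": 0.13,"spin": 0},{"tx": 0.045,"ty": -0.165,"tz": 0.15,"spin": 0}], gripper=-1)

```text
t: 7.65
ee_pos: [527.7, 38.5, 323.2]
orientation: [1.975, 2.441, 0.004]
ft_force: [-0.4, -0.0, -0.3]
width: 60.8
grasp_force: 0.0
```

Call:
apply_moves(targets=[{"tx": 0.008,"ty": -0.025,"tz": 0.005,"spin": 0},{"tx": 0.014,"ty": -0.045,"tz": 0.01,"spin": 0},{"tx": 0.018,"ty": -0.057,"tz": 0.01,"spin": 0},{"tx": 0.02,"ty": -0.06,"tz": 0.01,"spin": 0},{"tx": 0.02,"ty": -0.06,"tz": 0.01,"spin": 0},{"tx": 0.02,"ty": -0.06,"tz": 0.01,"spin": 0},{"tx": 0.02,"ty": -0.06,"tz": 0.01,"spin": 0},{"tx": 0.02,"ty": -0.06,"tz": 0.01,"spin": 0}])

```text
t: 8.45
ee_pos: [546.7, -19.2, 330.5]
orientation: [-1.974, -2.443, 0.0]
ft_force: [0.0, 0.0, 0.9]
width: 87.8
grasp_force: 0.0
```

```bash
python3 w.py wrist w4 viewer beam_mid latch_pivot latch_knob; python3 - <<'E'
import cv2;a=cv2.imread("pics/w4.png");cv2.imwrite("pics/w4c.png",cv2.resize(a[0:280,200:520],None,fx=2.1,fy=2.1,interpolation=cv2.INTER_CUBIC))
E
```

```text
8.45 [546.73 -19.16 330.55] [-0.06  0.2   1.69  0.    1.25 -0.27] [0.02 0.02 0.89] 87.84811465033528
viewer [(array([332.2, 112.1]), 0.64)]
beam_mid [(array([338.7, 106.5]), 0.68)]
latch_pivot []
latch_knob []
```

View pics/w4c.png

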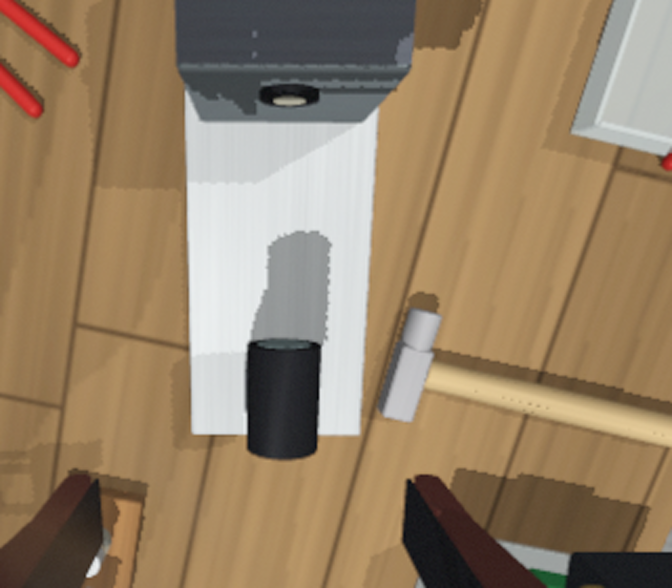

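The crop shows lamp house front with nozzle (~(338,45) full-image), lens tube (~(335,164) to (335,213)), plate corners (291,207) and (371,207), and the gap empty.

```bash
cat > fit2.py <<'E'
from h import *
from scipy.optimize import least_squares
np.set_printoptions(precision=2,suppress=True)
C1,d1=np.load("pics/w1.npy",allow_pickle=True); C4,d4=np.load("pics/w4.npy",allow_pickle=True)
F=lambda u,v:(200+u/2.1,v/2.1)
O=[(C4,(-60,75,150),F(180,69)),(C4,(60,75,150),F(411,69)),(C4,(-60,75,12),F(200,121)),(C4,(60,75,12),F(364,121)),
(C4,(-24,-70,110),F(248,345)),(C4,(24,-70,110),F(321,345)),(C4,(-24,-140,110),F(248,446)),(C4,(24,-140,110),F(318,446)),
(C4,(-17,70,110),F(260,96)),(C4,(17,70,110),F(319,96)),
(C1,(42,165,159),(364.5,91.5)),(C1,(-60,75,150),(272.5,171.5)),(C1,(60,75,150),(375.5,171.5)),(C1,(-60,195,150),(271,64.5)),(C1,(60,195,150),(380,65.5))]
def X(p,v): x,y,a=p[:3]; c,s=np.cos(a),np.sin(a); return np.array((x+c*v[0]-s*v[1],y+s*v[0]+c*v[1],v[2]))
def mk(sel): return lambda p:np.concatenate([proj(c,X(p,l))-np.array(u) for c,l,u in sel])
for nm,sel in (("w4",O[:10]),("w1",O[10:]),("both",O)):
    f=mk(sel); p=least_squares(f,[550,68,.2],x_scale=[10,10,.1],loss="soft_l1").x; print(nm,p,np.degrees(p[2]))
print(f(p).reshape(-1,2)); print("knob home",X(p,(-38,165,174)),"touch said 478.2 219.4", "beam px",proj(C4,X(p,(0,0,110))))
# directions: knob touch plus beam from pinpoints
E
python3 fit2.py
```

```text
w4 [551.47  66.3    0.21] 11.975619879580828
w1 [551.12  65.19   0.21] 11.806515681169573
both [551.41  66.07   0.21] 11.967937091179436
[[-2.34 -0.24]
 [ 1.28  0.22]
 [-0.84 -0.06]
 [ 0.23  0.26]
 [-0.54 -1.14]
 [ 0.87 -1.01]
 [-0.61  0.7 ]
 [ 0.5   0.82]
 [-0.23  0.91]
 [ 0.15  1.02]
 [ 0.02 -0.46]
 [ 0.62  1.83]
 [ 0.03  1.74]
 [-3.01 -2.86]
 [ 1.45 -3.94]]
knob home [480.03 219.6  174.  ] touch said 478.2 219.4 beam px [336.67 108.02]
```

Call:
apply_moves(targets=[{"tx": -0.004,"ty": -0.018,"tz": -0.005,"spin": 0},{"tx": -0.012,"ty": -0.05,"tz": -0.015,"spin": 0},{"tx": -0.02,"ty": -0.09,"tz": -0.03,"spin": 0},{"tx": -0.03,"ty": -0.13,"tz": -0.045,"spin": 0},{"tx": -0.04,"ty": -0.17,"tz": -0.06,"spin": 0},{"tx": -0.05,"ty": -0.21,"tz": -0.075,"spin": 0},{"tx": -0.06,"ty": -0.25,"tz": -0.08,"spin": 0},{"tx": -0.068,"ty": -0.285,"tz": -0.08,"spin": 0}])

```text
t: 9.5
ee_pos: [477.7, -306.4, 249.6]
orientation: [-1.975, -2.441, 0.0]
ft_force: [0.9, -0.7, -0.1]
width: 88.1
grasp_force: 0.0
```

Call:
apply_moves(targets=[{"tx": -0.006,"ty": -0.03,"tz": 0,"spin": 0},{"tx": -0.01,"ty": -0.05,"tz": 0,"spin": 0},{"tx": -0.012,"ty": -0.06,"tz": 0,"spin": 0},{"tx": -0.012,"ty": -0.065,"tz": 0,"spin": 0},{"tx": -0.012,"ty": -0.065,"tz": 0,"spin": 0},{"tx": -0.012,"ty": -0.065,"tz": 0,"spin": 0},{"tx": -0.012,"ty": -0.065,"tz": 0,"spin": 0},{"tx": -0.012,"ty": -0.065,"tz": 0,"spin": 0}])

```text
t: 10.3
ee_pos: [467.2, -369.2, 250.8]
orientation: [1.974, 2.443, 0.0]
ft_force: [0.3, 0.6, 0.1]
width: 87.9
grasp_force: 0.0
```

```bash
python3 w.py wrist w5 stand cell cell_mid short_cell vial; python3 - <<'E'
import cv2;a=cv2.imread("pics/w5.png");cv2.imwrite("pics/w5c.png",cv2.resize(a[0:300,160:500],None,fx=2,fy=2,interpolation=cv2.INTER_CUBIC))
E
```

```text
10.3 [ 467.18 -369.18  250.82] [-0.69  0.35  1.67  0.    1.12 -0.9 ] [0.29 0.63 0.11] 87.93120461432687
stand [(array([322.7, 107.7]), 0.67)]
cell [(array([326.9, 104.5]), 0.66)]
cell_mid [(array([329.7, 101.9]), 0.78)]
short_cell [(array([307. , 155.5]), 0.92)]
vial [(array([335.6,  44.3]), 0.74)]
```

View pics/w5c.png

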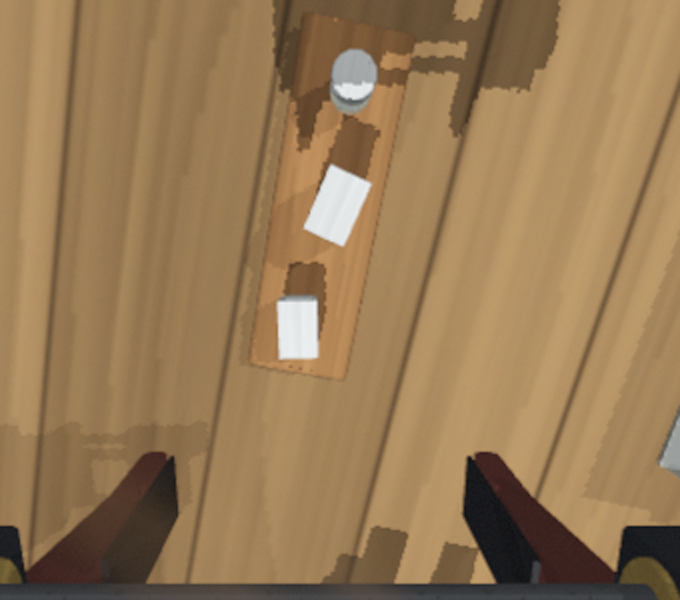

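The crop shows vial, tall cell and short cell on the stand; the tall cell's cap has corners (325.5,82.5), (346,91), (332,123), (312,113.5) in full-image pixels, turned relative to the stand.

Call:
apply_moves(targets=[{"tx": -0.001,"ty": 0.004,"tz": -0.004,"spin": -2},{"tx": -0.002,"ty": 0.012,"tz": -0.012,"spin": -6},{"tx": -0.003,"ty": 0.02,"tz": -0.02,"spin": -10},{"tx": -0.004,"ty": 0.028,"tz": -0.028,"spin": -12},{"tx": -0.005,"ty": 0.036,"tz": -0.036,"spin": -12},{"tx": -0.006,"ty": 0.04,"tz": -0.04,"spin": -12},{"tx": -0.006,"ty": 0.04,"tz": -0.04,"spin": -12},{"tx": -0.006,"ty": 0.04,"tz": -0.04,"spin": -12}])

```text
t: 11.4
ee_pos: [461.1, -330.1, 210.9]
orientation: [2.219, 2.223, -0.0]
ft_force: [-0.4, 0.4, -0.7]
width: 88.0
grasp_force: 0.0
```

```bash
python3 w.py wrist w6 stand cell cell_mid short_cell vial; cat > cap.py <<'E'
from h import *
np.set_printoptions(precision=2,suppress=True)
obs=[]
for t in ("w5","w6"):
    C,d=np.load(f"pics/{t}.npy",allow_pickle=True); im=cv2.imread(f"pics/{t}.png")
    e=proj(C,(458,-280,82)); h=cv2.cvtColor(im,cv2.COLOR_BGR2HSV)
    m=((h[:,:,1]<45)&(h[:,:,2]>170)).astype(np.uint8)
    n,l,s,c=cv2.connectedComponentsWithStats(m)
    k=min([i for i in range(1,n) if s[i,4]>100],key=lambda i:np.hypot(*(c[i]-e)))
    cn=cv2.findContours((l==k).astype(np.uint8),0,1)[0][0]; r=cv2.minAreaRect(cn)
    print(t,e,c[k],s[k],r); obs.append((C,c[k]))
    P=np.array([atz(C,q,82)[:2] for q in cv2.boxPoints(r)]); E=np.roll(P,-1,0)-P
    print("world corners",P.tolist(),"len",np.hypot(*E.T),"ang",np.degrees(np.arctan2(E[:,1],E[:,0])),"mid",P.mean(0))
print("cap top",tri(obs))
for k in("cell","cell_mid","short_cell","vial","stand"):
    try: print(k,tri([(C,np.array(d[k])) for C,d in (np.load(f"pics/{t}.npy",allow_pickle=True) for t in("w5","w6"))]))
    except KeyError: pass
E
python3 cap.py;  python3 - <<'E'
import cv2;a=cv2.imread("pics/w6.png");cv2.imwrite("pics/w6c.png",cv2.resize(a[0:300,160:500],None,fx=2,fy=2,interpolation=cv2.INTER_CUBIC))
E
```

```text
11.4 [ 461.14 -330.11  210.92] [-0.64  0.35  1.77 -0.    1.02 -0.64] [-0.38  0.41 -0.73] 87.99481340361014
stand [(array([312. , 136.8]), 0.78)]
cell []
cell_mid [(array([319.6, 136.7]), 0.94)]
short_cell [(array([310. , 195.5]), 0.59)]
vial [(array([310.8,  73.4]), 0.86)]
w5 [327.65 100.37] [328.22 102.36] [312  82  34  41 799] ((328.1579895019531, 102.37109375), (22.843631744384766, 35.3825569152832), 24.227745056152344)
world corners [[442.66630721765097, -297.60088888943966], [451.09893455373293, -262.05277881167973], [474.9636106923356, -266.50440897459066], [467.1660561889279, -302.4931580952218]] len [36.53 24.28 36.82 24.98] ang [  76.66  -10.57 -102.23  168.71] mid [ 458.97 -282.16]
w6 [315.19 140.31] [316.34 141.97] [301 122  32  41 926] ((316.4999694824219, 142.0), (24.906747817993164, 37.45817947387695), 11.309932708740234)
world corners [[443.3596193810087, -297.4197858942424], [451.03642674951215, -261.77983063625413], [474.76351844817805, -266.3181449813679], [467.8833512531449, -302.2868713776118]] len [36.46 24.16 36.62 25.  ] ang [  77.84  -10.83 -100.83  168.77] mid [ 459.26 -281.95]
cap top (array([ 459.1 , -281.79,   80.01]), [array([0., 0.]), array([-0., -0.])])
cell_mid (array([ 461.91, -279.28,   41.99]), [array([0.3, 0.2]), array([-0.4, -0.1])])
short_cell (array([ 449.02, -350.58,   30.75]), [array([1.3, 0.5]), array([-1.4, -0.2])])
vial (array([ 453.35, -211.86,   24.27]), [array([-0.7, -0.5]), array([0.8, 0.3])])
stand (array([ 453.47, -285.29,  -31.75]), [array([-0.9, -0.6]), array([1.1, 0.4])])
```

View pics/w6c.png

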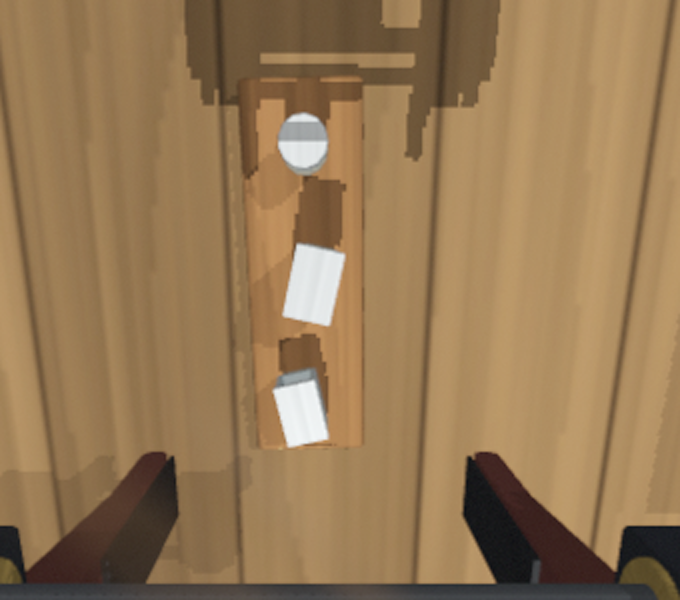

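Call:
apply_moves(targets=[{"tx": 0,"ty": 0.004,"tz": -0.004,"spin": -2},{"tx": -0.001,"ty": 0.012,"tz": -0.015,"spin": -5},{"tx": -0.001,"ty": 0.024,"tz": -0.03,"spin": -8},{"tx": -0.002,"ty": 0.036,"tz": -0.05,"spin": -11},{"tx": -0.002,"ty": 0.044,"tz": -0.065,"spin": -11.5},{"tx": -0.002,"ty": 0.048,"tz": -0.075,"spin": -11.5},{"tx": -0.002,"ty": 0.048,"tz": -0.08,"spin": -11.5},{"tx": -0.002,"ty": 0.048,"tz": -0.08,"spin": -11.5}])

```text
t: 12.5
ee_pos: [458.9, -282.1, 130.4]
orientation: [-2.431, -1.989, 0.0]
ft_force: [0.1, -0.0, 0.0]
width: 88.0
grasp_force: 0.0
```

```bash
python3 w.py wrist w7 cell_mid; sed -i 's/("w5","w6")/("w6","w7")/' cap.py; python3 cap.py; python3 - <<'E'
import cv2;a=cv2.imread("pics/w7.png");cv2.imwrite("pics/w7c.png",a[100:400,160:480])
E
```

```text
12.5 [ 458.92 -282.07  130.37] [-0.57  0.43  1.88 -0.    0.83 -0.37] [ 0.14 -0.01  0.04] 88.00090104956536
cell_mid [(array([317.9, 202.3]), 0.75)]
w6 [315.19 140.31] [316.34 141.97] [301 122  32  41 926] ((316.4999694824219, 142.0), (24.906747817993164, 37.45817947387695), 11.309932708740234)
world corners [[443.3596193810087, -297.4197858942424], [451.03642674951215, -261.77983063625413], [474.76351844817805, -266.3181449813679], [467.8833512531449, -302.2868713776118]] len [36.46 24.16 36.62 25.  ] ang [  77.84  -10.83 -100.83  168.77] mid [ 459.26 -281.95]
w7 [316.01 213.85] [318.17 214.86] [ 303  193   32   45 1410] ((318.5, 215.0), (44.0, 31.0), 90.0)
world corners [[451.7663077211367, -261.91794872158135], [474.51211778719323, -266.49263464836895], [467.95541131578426, -301.530178334459], [444.18147450306793, -296.7481517764262]] len [23.2  35.65 24.25 35.65] ang [ -11.37 -100.6   168.63   77.71] mid [ 459.6  -281.67]
cap top (array([ 459.21, -281.82,   79.89]), [array([0.1, 0. ]), array([-0.1, -0. ])])
cell_mid (array([ 461.13, -277.57,   61.96]), [array([-1.2, -0.4]), array([1.5, 0.1])])
```

View pics/w7c.png

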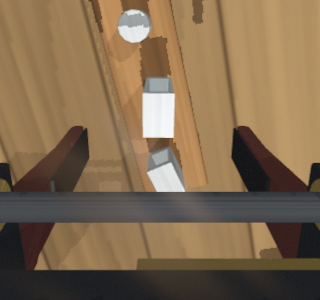

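The cap is square in view (centre (318,215)) between the open fingers; the measurement agrees within 1 mm. Descend and grasp.

Call:
apply_moves(targets=[{"tx": 0,"ty": 0,"tz": -0.01,"spin": 0},{"tx": 0,"ty": 0,"tz": -0.025,"spin": 0},{"tx": 0,"ty": 0,"tz": -0.042,"spin": 0},{"tx": 0,"ty": 0,"tz": -0.06,"spin": 0},{"tx": 0,"ty": 0,"tz": -0.076,"spin": 0},{"tx": 0,"ty": 0,"tz": -0.089,"spin": 0},{"tx": 0,"ty": 0,"tz": -0.098,"spin": 0},{"tx": 0,"ty": 0,"tz": -0.098,"spin": 0}])

```text
t: 13.4
ee_pos: [458.3, -281.6, 31.6]
orientation: [-2.431, -1.988, 0.001]
ft_force: [-0.6, 1.1, -0.7]
width: 88.0
grasp_force: 0.0
```

Call:
apply_moves(targets=[{"tx": 0,"ty": 0,"tz": 0,"spin": 0},{"tx": 0,"ty": 0,"tz": 0,"spin": 0},{"tx": 0,"ty": 0,"tz": 0,"spin": 0},{"tx": 0,"ty": 0,"tz": 0,"spin": 0},{"tx": 0,"ty": 0,"tz": 0,"spin": 0},{"tx": 0,"ty": 0,"tz": 0,"spin": 0},{"tx": 0,"ty": 0,"tz": 0,"spin": 0},{"tx": 0,"ty": 0,"tz": 0,"spin": 0}], gripper=1)

```text
t: 14.2
ee_pos: [458.9, -281.9, 32.7]
orientation: [2.432, 1.989, -0.0]
ft_force: [-0.4, 0.2, -1.2]
width: 27.0
grasp_force: 0.0
```

Call:
apply_moves(targets=[{"tx": 0,"ty": 0,"tz": 0,"spin": 0},{"tx": 0,"ty": 0,"tz": 0.003,"spin": 0},{"tx": 0,"ty": 0,"tz": 0.01,"spin": 0},{"tx": 0,"ty": 0,"tz": 0.025,"spin": 0},{"tx": 0,"ty": 0,"tz": 0.045,"spin": 0},{"tx": 0,"ty": 0,"tz": 0.065,"spin": 0},{"tx": 0,"ty": 0,"tz": 0.08,"spin": 0},{"tx": 0,"ty": 0,"tz": 0.09,"spin": 0}])

```text
t: 15.0
ee_pos: [459.6, -282.3, 125.1]
orientation: [2.43, 1.988, 0.001]
ft_force: [0.9, -0.0, -0.4]
width: 23.8
grasp_force: 30.0
```

Call:
apply_moves(targets=[{"tx": 0.001,"ty": 0.004,"tz": 0.015,"spin": 0},{"tx": 0.004,"ty": 0.014,"tz": 0.03,"spin": 1},{"tx": 0.008,"ty": 0.03,"tz": 0.045,"spin": 3},{"tx": 0.013,"ty": 0.05,"tz": 0.06,"spin": 5},{"tx": 0.019,"ty": 0.074,"tz": 0.07,"spin": 7},{"tx": 0.026,"ty": 0.1,"tz": 0.078,"spin": 9},{"tx": 0.033,"ty": 0.127,"tz": 0.08,"spin": 11},{"tx": 0.041,"ty": 0.155,"tz": 0.08,"spin": 13}])

```text
t: 15.8
ee_pos: [500.2, -124.8, 203.9]
orientation: [2.186, 2.255, 0.001]
ft_force: [0.8, -0.4, -1.0]
width: 24.0
grasp_force: 30.0
```

Call:
apply_moves(targets=[{"tx": 0.007,"ty": 0.028,"tz": 0,"spin": 2},{"tx": 0.015,"ty": 0.056,"tz": 0,"spin": 4},{"tx": 0.022,"ty": 0.084,"tz": 0,"spin": 6},{"tx": 0.03,"ty": 0.112,"tz": 0,"spin": 8},{"tx": 0.037,"ty": 0.138,"tz": 0,"spin": 9},{"tx": 0.043,"ty": 0.162,"tz": 0,"spin": 10},{"tx": 0.048,"ty": 0.181,"tz": 0,"spin": 10.4},{"tx": 0.051,"ty": 0.193,"tz": 0,"spin": 10.4}])

```text
t: 16.6
ee_pos: [550.7, 68.5, 203.2]
orientation: [-1.974, -2.444, -0.0]
ft_force: [-0.2, 0.3, -0.9]
width: 23.9
grasp_force: 30.0
```

```bash
python3 w.py wrist w8 cell_mid cell viewer beam_mid latch_knob latch_pivot; for c in side top; do python3 w.py $c ${c}2 viewer beam_mid cell_mid latch_knob short_cell vial; done; python3 -c "
from h import *
print(ctrl.get_obs()['ee_pos'],ctrl.get_obs()['orientation'])"
```

```text
16.6 [550.71  68.55 203.2 ] [ 0.1   0.35  1.8   0.    0.99 -0.11] [-0.17  0.33 -0.86] 23.862967229271035
cell_mid [(array([321. , 232.6]), 0.72), (array([320.6, 253.2]), 0.55)]
cell [(array([319.9, 232.4]), 0.57)]
viewer [(array([318.5, 177.4]), 0.81), (array([322.4, 201.5]), 0.39)]
beam_mid [(array([319.8, 201.9]), 0.69)]
latch_knob [(array([318.4, 235.4]), 0.49)]
latch_pivot []
16.95 [550.6   65.38 202.7 ] [ 0.1   0.35  1.8  -0.    0.99 -0.11] [ 0.13 -0.27  0.05] 23.868880593082626
viewer [(array([302.3, 212. ]), 0.93)]
beam_mid [(array([299.5, 176. ]), 0.61)]
cell_mid [(array([302.6, 135. ]), 0.7)]
latch_knob [(array([246.2, 127. ]), 0.49)]
short_cell [(array([371.8, 364.4]), 0.86)]
vial [(array([326.8, 308.4]), 0.5)]
17.3 [550.91  65.85 202.68] [ 0.1   0.35  1.8   0.    0.99 -0.11] [ 0.82 -0.92 -0.93] 23.552167965757835
viewer []
beam_mid []
cell_mid []
latch_knob []
short_cell [(array([459.7, 219.6]), 0.72)]
vial [(array([398.6, 226.7]), 0.71)]
[550.90537396  66.15728852 202.66903299] [1.97781346e+00 2.44086836e+00 2.57135071e-05]
```

View pics/w8.png

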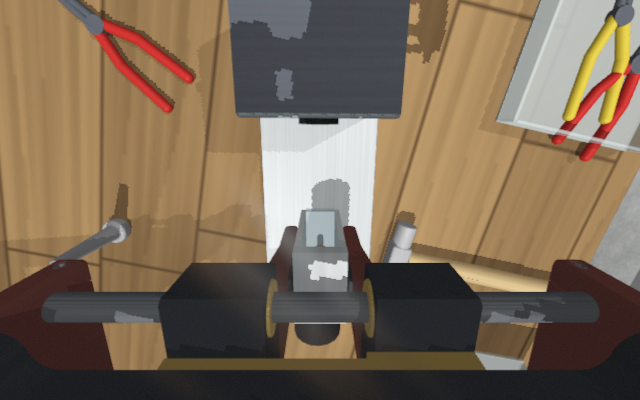

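The cell is held upright between the fingers over the gap (window seen at (320,228)); lamp-house front edge runs near (237,114)–(401,118). I refine the viewer's yaw by fitting the edges.

```bash
cat > ln.py <<'E'
from h import *
np.set_printoptions(precision=2,suppress=True)
def edge(t,a,b,z,r=7,n=60):
    """subpixel strongest-gradient line near segment a-b -> world direction at height z"""
    C,_=np.load(f"pics/{t}.npy",allow_pickle=True); g=cv2.GaussianBlur(cv2.imread(f"pics/{t}.png",0),(0,0),1).astype(np.float32)
    a,b=np.array(a,float),np.array(b,float); d=(b-a)/np.hypot(*(b-a)); nn=np.array([-d[1],d[0]]); s=np.arange(-r,r+.01,.25); P=[]
    for k in np.linspace(.06,.94,n):
        q=(a+k*(b-a)+s[:,None]*nn).astype(np.float32)
        v=cv2.remap(g,q[None,:,0],q[None,:,1],1)[0]; P.append(q[np.argmax(abs(np.gradient(v)))])
    P=np.array(P); vx,vy,x0,y0=cv2.fitLine(P,cv2.DIST_HUBER,0,.01,.01).ravel()
    res=np.median(abs((P-[x0,y0])@[-vy,vx])); m=np.array([x0,y0]); e=np.array([vx,vy])*40
    A,B=atz(C,m-e,z),atz(C,m+e,z); w=(B-A)[:2]; ang=np.degrees(np.arctan2(w[1],w[0]))
    print(t,z,"res %.2f"%res,"ang %.2f"%((ang+45)%90-45),"mid",atz(C,m,z)[:2]); return (A+B)[:2]/2
ax=lambda p,yaw,o:np.array([np.cos(yaw),np.sin(yaw)])@(p-o)
E=[("w8",(238,114),(400,118),150,"house front top"),("w8",(262,125),(267,240),12,"plate L"),("w8",(376,125),(372,215),12,"plate R"),
("w8",(230,10),(236,108),150,"house L"),("w8",(409,10),(402,108),150,"house R"),
("w4",(291,90),(291.4,200),12,"plate L"),("w4",(379,70),(372,200),12,"plate R"),("w4",(293,207),(315,207),12,"plate front"),("w4",(298,57.8),(371,57.8),12,"house foot"),("w4",(288,33),(393,33),150,"house front top"),
("w4",(318,168),(318,205),110,"lens L"),("w4",(353,168),(351.5,205),110,"lens R"),
("w1",(271,70),(273,165),150,"house L"),("w1",(381,70),(376,165),150,"house R"),("w1",(276,172),(372,172),150,"front top")]
for t,a,b,z,nm in E:
    print(nm,end=" "); p=edge(t,a,b,z,4 if z==12 or z==110 else 6)
    v=p-[551.3,66.2]; c,s=np.cos(.209),np.sin(.209); print("     viewer xy if yaw12:",c*v[0]+s*v[1],-s*v[0]+c*v[1])
E
python3 ln.py
```

```text
house front top w8 150 res 0.32 ang 11.65 mid [544.35 140.75]
     viewer xy if yaw12: 8.684348699199605 74.36697451421888
plate L w8 12 res 0.21 ang 11.87 mid [485.09  41.57]
     viewer xy if yaw12: -69.88550178686567 -12.375258777643147
plate R w8 12 res 0.32 ang 11.80 mid [616.83  85.83]
     viewer xy if yaw12: 68.16875891434998 3.66219820875963
house L w8 150 res 0.26 ang 11.86 mid [471.76 157.05]
     viewer xy if yaw12: -58.960731571075314 104.48781446658147
house R w8 150 res 0.18 ang 11.65 mid [587.2 178.3]
     viewer xy if yaw12: 58.37558894631154 101.31195201238636
plate L w4 12 res 0.21 ang 11.90 mid [494.15  -3.13]
     viewer xy if yaw12: -70.28937048417308 -58.39767191838708
plate R w4 12 res 0.24 ang 11.80 mid [626.05  41.57]
     viewer xy if yaw12: 68.0035094045976 -41.96688449073895
plate front w4 12 res 0.00 ang 12.17 mid [ 537.7  -101.81]
     viewer xy if yaw12: -48.158931929699534 -161.5341401568131
house foot w4 12 res 0.00 ang 12.18 mid [522.78 137.21]
     viewer xy if yaw12: -13.166319514015344 75.3817601037708
house front top w4 150 res 1.52 ang 6.20 mid [539.12 138.98]
     viewer xy if yaw12: 3.3546660087549007 73.70964689150969
lens L w4 110 res 0.14 ang 12.94 mid [548.15 -38.69]
     viewer xy if yaw12: -24.805964574485298 -104.1446211051842
lens R w4 110 res 0.22 ang 12.20 mid [594.37 -28.78]
     viewer xy if yaw12: 22.4322092085547 -104.02974466362286
house L w1 150 res 0.29 ang 9.73 mid [464.96 190.09]
     viewer xy if yaw12: -58.82176465648348 137.5435456687966
house R w1 150 res 0.31 ang 12.82 mid [581.45 206.83]
     viewer xy if yaw12: 58.69013205744767 129.71206145524033
front top w1 150 res 0.43 ang 9.97 mid [532.41 140.93]
     viewer xy if yaw12: -2.9098929836413916 77.02621456089675
```

Viewer: centre ≈ (550.7, 66.1), yaw ≈ 11.9°; the tool stands at (550.9, 66.0), 11.96°. Lower straight down 110 mm.

Call:
apply_moves(targets=[{"tx": 0,"ty": 0,"tz": -0.008,"spin": 0},{"tx": 0,"ty": 0,"tz": -0.024,"spin": 0},{"tx": 0,"ty": 0,"tz": -0.044,"spin": 0},{"tx": 0,"ty": 0,"tz": -0.064,"spin": 0},{"tx": 0,"ty": 0,"tz": -0.083,"spin": 0},{"tx": 0,"ty": 0,"tz": -0.099,"spin": 0},{"tx": 0,"ty": 0,"tz": -0.108,"spin": 0},{"tx": 0,"ty": 0,"tz": -0.11,"spin": 0}])

```text
t: 18.45
ee_pos: [550.0, 66.1, 91.4]
orientation: [-1.977, -2.44, 0.003]
ft_force: [0.3, -0.3, -0.4]
width: 23.8
grasp_force: 30.0
```

```bash
python3 w.py side side3 cell_mid beam_mid cell latch_knob latch_pivot; python3 w.py wrist w9 cell_mid beam_mid; python3 - <<'E'
from h import *
np.set_printoptions(precision=2,suppress=True)
P=[];A=[]
for i in range(8):
    o=ctrl.get_obs(); P.append(o["ee_pos"]); A.append(2*np.degrees(np.arctan2(o["orientation"][1],o["orientation"][0]))%180-90); ctrl.get_image("side")
print(np.mean(P,0),np.mean(A),o["t"])
S=cal("side"); p=np.mean(P,0)+[0,0,17.5]; print("pred cell_mid side",proj(S,p),"knob home",proj(S,(479,219.5,174)))
a=cv2.imread("pics/side3.png"); b=cv2.imread("pics/w9.png")
cv2.imwrite("pics/fin.png",np.hstack([cv2.resize(a[90:260,210:380],(400,400),interpolation=2),cv2.resize(b[60:300,200:440],(400,400),interpolation=2)]))
E
```

```text
18.45 [550.05  66.06  91.35] [ 0.1   0.51  1.87 -0.    0.77 -0.11] [ 0.32 -0.33 -0.36] 23.816183148115233
cell_mid [(array([303.8, 178.3]), 0.77)]
beam_mid [(array([299.9, 177.8]), 0.95), (array([245.3, 126.4]), 0.38)]
cell [(array([302.4, 186.7]), 0.63)]
latch_knob [(array([243.8, 127. ]), 0.78)]
latch_pivot [(array([272.7, 121.5]), 0.59)]
18.75 [551.48  66.19  93.47] [ 0.1   0.51  1.87  0.    0.77 -0.11] [ 0.55  0.71 -0.15] 24.06455756302223
cell_mid [(array([320.9, 250.7]), 0.61)]
beam_mid [(array([317.2, 234.4]), 0.65)]
[551.01  66.14  92.91] 11.962180014183346 19.25
pred cell_mid side [303.23 175.68] knob home [243.   127.02]
```

View pics/fin.png

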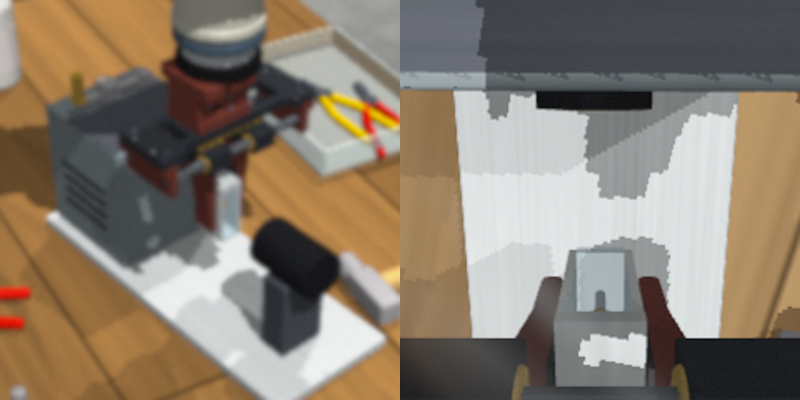

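The cell hangs upright in the gap, in line with nozzle and lens, with its windows facing them, and the hook is still home (knob at (243.8,127), predicted (243,127)). The nozzle and plate centres sit about 1 mm to viewer −x of the cell, so I correct that.

Call:
apply_moves(targets=[{"tx": -0.0005,"ty": -0.0001,"tz": -0.0002,"spin": 0},{"tx": -0.001,"ty": -0.0002,"tz": -0.0005,"spin": 0},{"tx": -0.001,"ty": -0.0002,"tz": -0.0005,"spin": 0},{"tx": -0.001,"ty": -0.0002,"tz": -0.0005,"spin": 0},{"tx": -0.001,"ty": -0.0002,"tz": -0.0005,"spin": 0},{"tx": -0.001,"ty": -0.0002,"tz": -0.0005,"spin": 0},{"tx": -0.001,"ty": -0.0002,"tz": -0.0005,"spin": 0},{"tx": -0.001,"ty": -0.0002,"tz": -0.0005,"spin": 0}])

```text
t: 20.1
ee_pos: [549.9, 65.9, 92.2]
orientation: [1.978, 2.441, 0.0]
ft_force: [-0.3, 0.2, -1.2]
width: 24.6
grasp_force: 30.0
```

```bash
python3 -c "
from workcell import ctrl
o=ctrl.get_obs(); print(o['t'],o['ee_pos'],o['width'],o['grasp_force']); print(ctrl.close_job())"
```

```text
20.1 [549.92776699  65.92522752  92.18347755] 24.567460014272015 29.999874606728554
the job is handed in; nothing more can be done
None
```

I handed the job in at 20.1 s: the hook is shut home in its catch, and the tall cell is held upright by its frosted faces at the middle of the light path, within about 1–2 mm by my measurements. No verdict came back.

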